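Show the base of the nozzle bottle to the code reader

TASK

Take the bottle with the pointed nozzle out of the stock tray and hold its underside up to the code reader's round window: centred on the window, square to it, with the base about 8 cm away from the glass so that the code on the base is in focus. Finish holding the bottle still there in the gripper; do not put it down or let go, do not bump the reader, and leave the other bottle and the jar standing in their compartments.

Things in the scene. Friction and masses are not known exactly. Their poses are not given: they have to be found in the camera images.
- nozzle_bottle: Bottle to present: round, white plastic, 46 mm in diameter with straight sides up to 84 mm, then a white shoulder (to 92 mm) and a black pointed nozzle (to 112 mm). 110 to 220 g, centre of mass about 44 mm above the base. Stands upright in one of the tray's compartments. Origin: centre of its underside; z runs up to the nozzle. Round: any yaw will do.
- nozzle_tip (a point): The tip of that bottle's nozzle, on its axis, 112 mm above the underside.
- flat_bottle: Another bottle with the same white body (46 mm in diameter, 84 mm high) but a flat black round cap, 38 mm in diameter, up to 106 mm. Not to be taken. Origin: centre of its underside, z up.
- wide_jar: A squat white jar, 62 mm in diameter, 76 mm high with its black lid. Not to be taken. Origin: centre of its underside, z up.
- tray: Fixed cardboard stock tray, left or right, 100 mm (its x) by 276 mm (its y), 45 mm high, walls and floor 4 mm. Two dividers as high as the walls make three compartments in a row along its y, centres at y = -91, 0 and 91 mm; two bottles and a jar stand in them in any order, up to about 12 mm off centre. Origin: centre of its underside.
- reader: Code reader, fixed: steel foot (130 mm square, 12 mm thick), a column 18 mm thick, 165 mm high at its back (66 mm along its +x), a fork 124 mm wide and in it a round camera head, 90 mm in diameter, 34 mm thick. Head height (window 80 to 145 mm up) and tilt differ between starts but are clamped. Origin: at table level under the head; -x is its front, towards the robot.
- reader_window (a point): Centre of the reader's round window, on the flat face of the camera head. z is its outward normal: to the robot's side and up, 29 to 49 degrees off vertical. When presented, the centre of the bottle's underside is 80 mm out along this z and the bottle's own z points the same way (base towards the window, nozzle away).

How it is judged:
On the way:
1. the nozzle bottle is lifted in the gripper clear of the tray (z of nozzle_bottle in the frame of tray above 0.055 m and contact force between nozzle_bottle and the fingers above 1 N and contact force between nozzle_bottle and tray below 0.1 N), for 0.2 s.
At the end, for the whole second after the job is handed in: Bottle held still in the fingers, off reader and tray: base centre 55 to 105 mm out from the window along its normal, within 18 mm of the normal in window x and y, axis within 0.19 rad of it, base to the window; the other bottle and the jar upright within 50 mm of their start (x of nozzle_bottle in the frame of reader_window between -0.018 and 0.018 m and y of nozzle_bottle in the frame of reader_window between -0.018 and 0.018 m and z of nozzle_bottle in the frame of reader_window between 0.055 and 0.105 m and z of nozzle_tip in the frame of reader_window above 0.15 m and angle between the z axis of nozzle_bottle and the z axis of reader_window, either way round below 0.19 rad and contact force between nozzle_bottle and the fingers above 1 N and contact force between nozzle_bottle and reader below 0.1 N and contact force between nozzle_bottle and tray below 0.1 N and linear speed of nozzle_bottle below 0.03 m/s and angular speed of nozzle_bottle below 0.2 rad/s and angle between each of flat_bottle, wide_jar's own z axis and vertical below 0.2 rad and distance of each of flat_bottle, wide_jar from where it was at the start of the episode below 0.05 m); the arm keeps its last pose, push and grip.
It fails at once if the reader is bumped (more than 3 N) (contact force between reader and anything else above 3 N).
It fails at once if the other bottle or the jar is tipped over or moved out of its place (angle between any of flat_bottle, wide_jar's own z axis and vertical above 0.5 rad or distance of any of flat_bottle, wide_jar from where it was at the start of the episode above 0.05 m).
It also fails if it takes over 34 s, if anything falls off the work surface, if the arm or the gripper's body presses on something with over 40 N, if the wrist force passes 120 N, or if a joint passes its speed limit or range.

ROBOT

A 6-joint arm with a two-finger parallel gripper is mounted at the origin on the work surface. World frame = base frame: x ahead of the robot, y to its left, z up, the work surface at z = 0. Lengths are in m, angles in rad, forces in N, time in s.
With the tool pointing down it reaches from about 0.35 to 0.875 m from the base axis. Payload 4.2 kg.
Tool frame: the origin (TCP) lies at the very end of the fingers, on their centre line; the grasp point (between the pads) lies 19 mm behind it (grip_point_offset is the distance from the TCP to the grasp point, in m); z points along the fingers, y is the line along which they close (so a half turn about z gives the same grasp; the last joint's range is limited). The gripper opens to 85 mm and grips with 20 to 120 N. Pads are 22 mm wide; open, the fingers measure 114 mm over their backs; the gripper's body (76 mm by 85 mm) begins 54 mm behind the grasp point. The pads swing forward as they close: fully open they stand 13 mm farther back than shut.
Start: joints at [-0.936, 0.385, 0.008, 0, -1.194, -0.259], TCP at [0.229, -0.581, 0.204] pointing down, gripper open.
Joint ranges: [-3.14, 3.14], [-1.21, 2.06], [-1.07, 1.41], [-3.16, 2.05], [-2.99, -0.16], [-3.1, 3.1]. Speed limits (rad/s): [2.79, 2.79, 3.14, 3.14, 3.14, 3.14].

INTERFACE

Orientations are given as a unit quaternion [x, y, z, w].
In Python, from plant import observe, capture, camera_model, job_done, grip_point_offset gives the robot as it stands. The module is installed in compiled form; this text tells all that it offers.
- The arm moves only by the tool jog_arm, never from a script. Its argument "deltas" is a list of rows, each a list of 7 numbers: the turn, a rotation vector about the tool's x, y, z each as a share of 2 pi rad, from -1 to 1, then the shift along the tool's x, y, z each as a share of 800 mm, from -1 to 1, then the opening, from -1 (shut) to 1 (fully open). A call has 1 to 5 rows; each row is the pose to reach, as a shift and turn from the pose commanded when the call began, along the tool's axes at that moment, turning the shorter way round; what a row does not reach only later rows make up. A row lasts 1/12 s, in which the tool goes at most 41.7 mm and 7.16 degrees, less where a joint would pass 70% of its speed; a pose out of reach is approached as far as the arm can. A call with a number of a shift or a turn outside -1 to 1 is refused whole. A call with a gripper value outside its range is refused whole. The fingers move at their own pace and stop on an object; "newtons" is the grip in N (left out, the last holds). Time passes only in rows, so rows that repeat a pose let the fingers close. It gives the time, the measured TCP pose, the force, the opening and the grip force at its end, in the units of the state.
- observe(): the state, without advancing time (a new reading comes with each control period).
- capture(name): name is "scene" or "side" or "wrist"; returns (picture, depth): 400x640x3 uint8, red, green, blue; 400x640 float32, m along the optical axis (not along the pixel's ray), 0 where there is no reading.
- camera_model(name): a dict with "K" (3x3 intrinsics, pixels), "R" (3x3) and "t" (3): a world point X has camera coordinates R X + t; the wrist camera has in their place "tool_from_camera" (4x4, takes a point from camera to tool coordinates, whose origin is the TCP and whose axes are the flange's). Camera axes: x right, y down, z forward; pixel columns grow to the right and rows downward; lengths in m; the calibration is good to about 2 mm. A picture is of the moment at which its call begins: read the wrist's pose just before it. camera_model takes no time and is no camera call.
- job_done(): hands the job in; it is judged then, once.
The state is a dict: "time_s": time; "joint_pos": joint angles; "joint_velocities": joint speeds; "joint_torque": joint torques, N m; "position": TCP position; "ee_rot": TCP orientation; "ft_force": force on the tool from outside, world axes, zero at the start; "wrist_torque": the same for the moment, N m; "finger_gap": opening from 0.0 (shut) to 1.0 (fully open); "grasp_force": force on a finger pad.
Only numpy, scipy, OpenCV 4.12 (cv2) and the standard library are available. Lean on these libraries where they do the work, as an engineer would, in place of code of your own. Each camera call takes 0.05 s, during which the arm holds its last target. There are 200 camera calls.

## Working session

There is one attempt and no reset: what is moved stays moved. The work goes in short steps, Python scripts to look and compute and a tool call to move; the robot and the scene stay as the last step left them, time stands still between calls to the robot, and variables do not carry over. Pictures are saved under pics/ and viewed, at most 10 in all, crops included, and the job is handed in when it is done.

Besides the shell and the picture viewer there is one more tool, called after ">>>" as name(argument=value, ...), one argument or row to a line, values as JSON. jog_arm: Moves the arm, as the interface text tells. Shift numbers are shares of 800 mm and turn numbers shares of 2 pi rad, none past 1 either way. Its arguments: {"type":"object","properties":{"deltas":{"type":"array","items":{"type":"array","items":{"type":"number","minimum":-1,"maximum":1}}},"newtons":{"type":"number"}},"required":["deltas"]}

```bash
mkdir -p pics
cat > h.py <<'E'
import numpy as np, cv2
from plant import *
from scipy.spatial.transform import Rotation as Ro
def cloud(name,st=None):
    st=observe() if st is None else st
    im,d=capture(name); m=camera_model(name); K=np.array(m["K"])
    v,u=np.mgrid[:400,:640]
    P=np.stack([(u-K[0,2])/K[0,0]*d,(v-K[1,2])/K[1,1]*d,d],-1)
    if name=="wrist":
        T=np.array(m["tool_from_camera"]); P=P@T[:3,:3].T+T[:3,3]
        P=P@Ro.from_quat(st["ee_rot"]).as_matrix().T+np.array(st["position"])
    else: P=(P-np.array(m["t"]))@np.array(m["R"])
    P[d==0]=np.nan
    return im,d,P
def save(n,im): cv2.imwrite("pics/"+n,im[:,:,::-1])
E
python3 - <<'E'
from h import *
s=observe(); print(s["time_s"],s["position"],s["ee_rot"],s["finger_gap"],grip_point_offset)
out=[]
for n in("scene","side"):
    im,d,P=cloud(n); np.savez("c_"+n,im=im,d=d,P=P); out.append(im)
    print(n,camera_model(n))
    save(n+"0.png",im)
E
```

```text
0.0 [ 0.22917292 -0.58076788  0.20310012] [-1.86709446e-01  9.82414554e-01  1.07683442e-03 -2.57650130e-04] 0.9984977342010343 0.0187
scene {'K': array([[361.73714958,   0.        , 319.04420173],
       [  0.        , 361.73714958, 202.42298933],
       [  0.        ,   0.        ,   1.        ]]), 'R': array([[-0.75071836,  0.66059806,  0.00566924],
       [ 0.46691458,  0.53664401, -0.70285417],
       [-0.46734646, -0.52499848, -0.71131138]]), 't': array([ 0.40743311, -0.18728559,  1.08440065])}
side {'K': array([[396.87928535,   0.        , 318.84470431],
       [  0.        , 396.87928535, 195.57125686],
       [  0.        ,   0.        ,   1.        ]]), 'R': array([[-0.9774429 , -0.21117897,  0.00296835],
       [-0.10301272,  0.46443117, -0.87959767],
       [ 0.18437393, -0.86006228, -0.47570907]]), 't': array([0.54666666, 0.1437054 , 0.77744148])}
```

View pics/scene0.png

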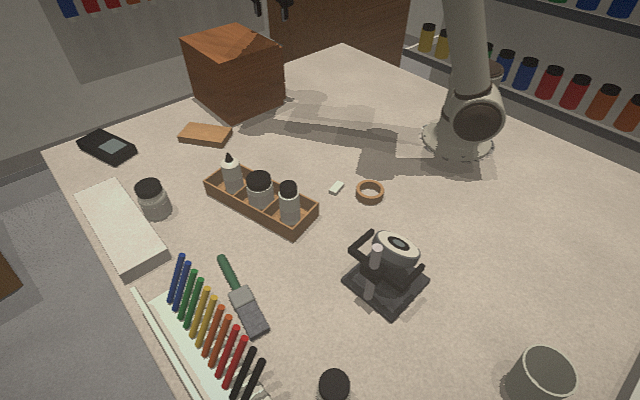

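View pics/side0.png

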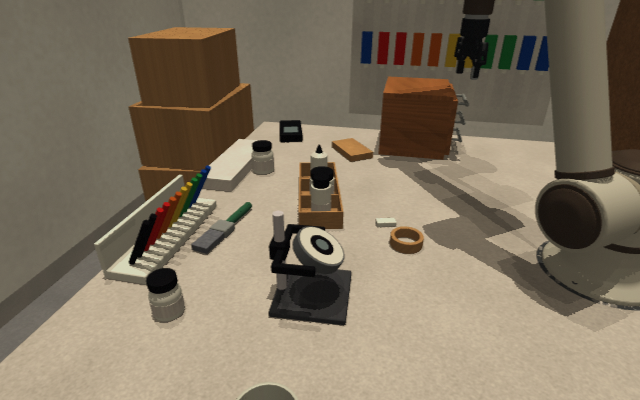

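The scene view shows the nozzle bottle at the far end of the tray (tip 228,156), the jar in the middle (260,188) and the flat bottle at (289,200). The reader window is at (399,244). In the side view the nozzle tip is at (319,149) and the window at (321,246).

```bash
cat >> h.py <<'E'
def circ(xy):
    A=np.c_[2*xy,np.ones(len(xy))]; s=np.linalg.lstsq(A,(xy**2).sum(1),rcond=None)[0]
    return s[:2],np.sqrt(s[2]+s[:2]@s[:2])
def plane(p,it=300,t=.002):
    g=np.random.default_rng(0); best=None
    for _ in range(it):
        a=p[g.choice(len(p),3,False)]; n=np.cross(a[1]-a[0],a[2]-a[0]); l=np.linalg.norm(n)
        if l<1e-6: continue
        m=abs((p-a[0])@(n/l))<t
        if best is None or m.sum()>best.sum(): best=m
    q=p[best]; c=q.mean(0); n=np.linalg.svd(q-c)[2][2]
    return c,n*np.sign(n[2]),best
E
python3 - <<'E'
from h import *
W={}
for n,tip,win in(("scene",(228,156),(399,244)),("side",(319,149),(321,246))):
    z=np.load(f"c_{n}.npz"); P=z["P"]; im=z["im"]
    print(n,"tip px",P[tip[1],tip[0]],P[tip[1]+6,tip[0]],"win",P[win[1],win[0]])
    c0=P[tip[1]+8,tip[0]]
    B=P.reshape(-1,3); B=B[~np.isnan(B).any(1)]
    b=B[(np.linalg.norm(B[:,:2]-c0[:2],axis=1)<.045)&(B[:,2]>.055)&(B[:,2]<.082)]
    print(" body",len(b),circ(b[:,:2]),"top z",B[(np.linalg.norm(B[:,:2]-c0[:2],axis=1)<.03)][:,2].max())
    w=P[win[1],win[0]]
    h=B[(np.linalg.norm(B-w,axis=1)<.05)]
    c,nn,m=plane(h); q=h[m]
    print(" plane n",nn,"tilt",np.degrees(np.arccos(nn[2])),"pts",m.sum(),"c",c,"yaw",np.degrees(np.arctan2(nn[1],nn[0])))
    # disc centre: enclosing circle in plane
    e1=np.cross([0,0,1],nn); e1/=np.linalg.norm(e1); e2=np.cross(nn,e1)
    uv=np.c_[(q-c)@e1,(q-c)@e2]
    (cx,cy),r=cv2.minEnclosingCircle(uv.astype(np.float32)); print(" disc centre",c+cx*e1+cy*e2,"r",r)
# triangulate
Ps=[];
for n in("scene","side"):
    m=camera_model(n); Ps.append(np.array(m["K"])@np.c_[m["R"],m["t"]])
for nm,a,b in(("tip",(228,153),(319,146)),("win",(399,244),(321,245))):
    X=cv2.triangulatePoints(Ps[0],Ps[1],np.float64(a),np.float64(b)); print(nm,(X[:3]/X[3]).ravel())
z=[np.load(f"c_{n}.npz")["im"] for n in("scene","side")]
A=cv2.resize(z[0][140:300,190:450],None,fx=3,fy=3); B=cv2.resize(z[1][140:330,255:365],None,fx=2.5,fy=2.5)
save("cropA.png",A)
B=cv2.resize(z[1][140:330,230:400],None,fx=3,fy=3);save("cropB.png",B)
E
```

```text
scene tip px [ 0.61481549 -0.24031418  0.11244794] [ 0.6188162  -0.23855736  0.09776398] win [0.51828084 0.19163897 0.11643068]
 body 166 (array([ 0.61222417, -0.2440064 ]), np.float64(0.02212868325430043)) top z 0.11761654937503566
 plane n [-0.47354966 -0.02696942  0.88035411] tilt 28.314890461339633 pts 770 c [0.51973705 0.19085412 0.11535141] yaw -176.74043347911464
 disc centre [0.5154818  0.18882243 0.11300024] r 0.045308828353881836
side tip px [ 0.61089851 -0.23936761  0.10498783] [ 0.6086857  -0.22929929  0.09223628] win [0.51428725 0.19300693 0.11063321]
 body 141 (array([ 0.60901442, -0.21318952]), np.float64(0.02184264746513456)) top z 0.11570007111770346
 plane n [-0.47918248 -0.02331351  0.87740563] tilt 28.669027891274528 pts 1279 c [0.51566654 0.19339686 0.11091942] yaw -177.2146028579937
 disc centre [0.51609449 0.18954959 0.11105091] r 0.045567020773887634
tip [ 0.61125349 -0.24660059  0.11252472]
win [0.51466735 0.18979182 0.1107576 ]
```

View pics/cropA.png

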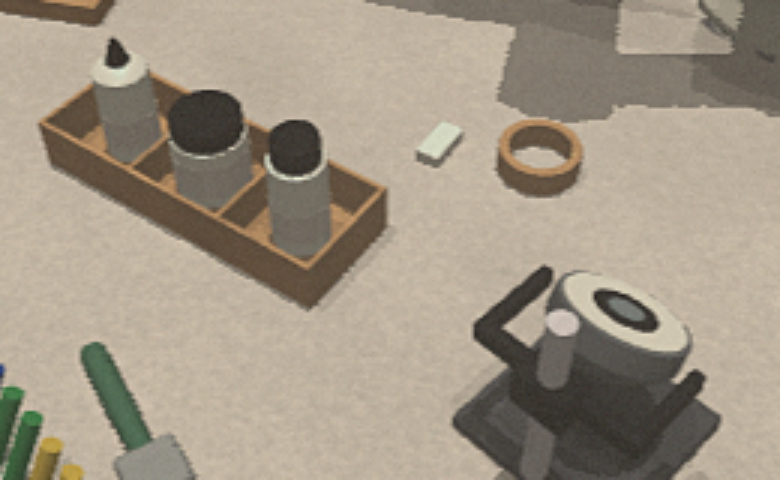

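View pics/cropB.png

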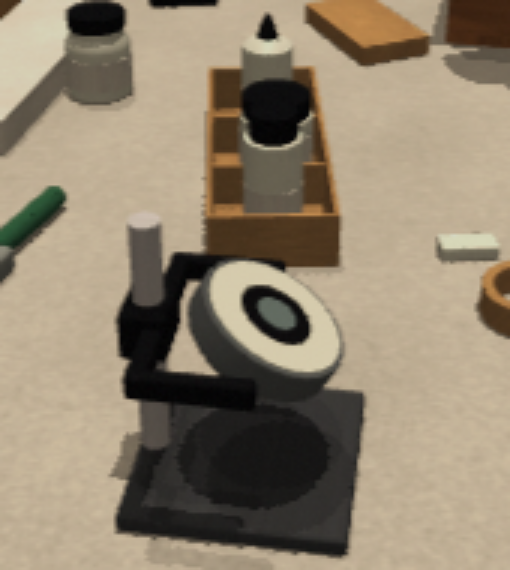

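Both crops agree with the first views: window centre at scene (399,244) and side (322,245). The nozzle bottle stands alone in the far compartment. I'll grasp from above and close the fingers across the tray. First I need the tray's yaw and the height of the box near the path.

```bash
cat >> h.py <<'E'
def go(p,zax,yax,st=None):
    """row of jog_arm numbers to a target TCP pose (tool z, approx tool y; half turn chosen nearer)"""
    st=observe() if st is None else st
    R0=Ro.from_quat(st["ee_rot"]); z=np.array(zax,float); z/=np.linalg.norm(z)
    y=np.array(yax,float); y-=z*(y@z); y/=np.linalg.norm(y)
    best=min((R0.inv()*Ro.from_matrix(np.c_[np.cross(s*y,z),s*y,z]) for s in(1,-1)),key=lambda r:r.magnitude())
    sh=R0.inv().apply(np.array(p)-st["position"])
    print("t",round(st["time_s"],2),"pos",st["position"].round(4),"row",(best.as_rotvec()/2/np.pi).round(4),(sh/.8).round(4),
      "deg",np.degrees(best.magnitude()).round(1),"mm",(np.linalg.norm(sh)*1000).round(1))
E
python3 - <<'E'
from h import *
a=[np.load(f"c_{n}.npz")["P"].reshape(-1,3) for n in("scene","side")]
for p,n in zip(a,("scene","side")):
    p=p[~np.isnan(p).any(1)]
    t=p[(abs(p[:,0]-.6)<.12)&(p[:,1]>-.33)&(p[:,1]<.05)]
    w=t[(t[:,2]>.036)&(t[:,2]<.0475)]
    print(n,"tray rim",cv2.minAreaRect(w[:,:2].astype(np.float32)))
    for nm,ya,yb,zl,zh in(("jar lid",-.2,-.1,.06,.095),("flat cap",-.1,0.02,.1,.118)):
        q=t[(t[:,1]>ya)&(t[:,1]<yb)&(t[:,2]>zl)&(t[:,2]<zh)]
        print(nm,len(q),np.median(q,0).round(3))
    b=p[(p[:,1]<-.38)&(p[:,2]>.05)&(p[:,1]>-.9)&(p[:,0]>.15)&(p[:,0]<.9)&(p[:,2]<.35)]
    print(" tall stuff",np.percentile(b,[1,99],axis=0).round(3) if len(b) else None)
go([.611,-.245,.20],[0,0,-1],[1,0,0])
E
```

```text
scene tray rim ((0.5937705636024475, -0.1580248922109604), (0.10269659757614136, 0.2795966565608978), 14.224513053894043)
jar lid 510 [ 0.592 -0.154  0.081]
flat cap 225 [ 0.573 -0.066  0.111]
 tall stuff [[ 0.212 -0.734  0.053]
 [ 0.47  -0.496  0.296]]
side tray rim ((0.5953242778778076, -0.15863658487796783), (0.09981316328048706, 0.285632461309433), 14.067530632019043)
jar lid 194 [ 0.588 -0.16   0.079]
flat cap 154 [ 0.57  -0.062  0.109]
 tall stuff [[ 0.2   -0.724  0.052]
 [ 0.468 -0.495  0.345]]
t 0.1 pos [ 0.2292 -0.5808  0.2032] row [ 0.0003  0.0002 -0.1902] [-0.598   0.2154  0.0044] deg 68.5 mm 508.5
```

Run:
```python
from h import *
P=np.load("c_scene.npz")["P"]
for u,v in((235,35),(250,45),(182,45),(215,25),(283,50),(236,70),(240,100),(270,30)): print(u,v,P[v,u].round(3))
s=observe(); d=np.array([.611,-.245,.2])
go([.45,-.40,.26],[0,0,-1],[.97,.243,0]); go([.611,-.245,.20],[0,0,-1],[.97,.243,0]);
```

```text
235 35 [ 0.327 -0.643  0.201]
250 45 [ 0.336 -0.546  0.202]
182 45 [ 0.47  -0.724  0.183]
215 25 [ 0.002 -1.428 -0.051]
283 50 [-0.678 -1.787 -0.476]
236 70 [ 0.42  -0.499  0.168]
240 100 [ 0.423 -0.499  0.075]
270 30 [-0.682 -1.941 -0.377]
t 0.1 pos [ 0.2292 -0.5808  0.2032] row [ 3.000e-04  2.000e-04 -2.293e-01] [-0.3397  0.1092 -0.0708] deg 82.5 mm 291.0
t 0.1 pos [ 0.2292 -0.5808  0.2032] row [ 3.000e-04  2.000e-04 -2.293e-01] [-0.598   0.2154  0.0044] deg 82.5 mm 508.5
```

>>> jog_arm(
  deltas=[
    [0,0,0,0,0,-0.05,1],
    [0,0,0,0,0,-0.09,1],
    [0,0,0,-0.02,0.05,-0.09,1],
    [0,0,0,-0.04,0.1,-0.09,1],
    [0,0,0,-0.07,0.15,-0.09,1],
  ],
  newtons=40,
)

```text
time_s: 0.52
position: [0.2355, -0.4555, 0.2757]
ee_rot: [-0.186, 0.983, 0.0, 0.0]
ft_force: [0.9, 1.6, 0.6]
finger_gap: 1.001
grasp_force: 0.0
```

>>> jog_arm(
  deltas=[
    [0,0,-0.06,-0.12,0.05,0,1],
    [0,0,-0.1,-0.2,0.06,0,1],
    [0,0,-0.12,-0.25,0.07,0,1],
    [0,0,-0.14,-0.3,0.08,0,1],
    [0,0,-0.16,-0.36,0.08,0,1],
  ],
)

```text
time_s: 0.93
position: [0.4052, -0.3331, 0.2764]
ee_rot: [-0.483, 0.876, 0.0, 0.0]
ft_force: [-0.4, -1.0, 0.2]
finger_gap: 0.997
grasp_force: 0.0
```

Run:
```python
from h import *
go([.611,-.245,.20],[0,0,-1],[.97,.243,0]);
```

```text
t 0.93 pos [ 0.4052 -0.3331  0.2764] row [-0.      0.     -0.1288] [-0.2305 -0.1587  0.0956] deg 46.4 mm 236.6
```

>>> jog_arm(
  deltas=[
    [0,0,-0.129,-0.23,-0.159,0.07,1],
    [0,0,-0.129,-0.23,-0.159,0.07,1],
    [0,0,-0.129,-0.23,-0.159,0.07,1],
    [0,0,-0.129,-0.23,-0.159,0.07,1],
    [0,0,-0.129,-0.23,-0.159,0.07,1],
  ],
)

```text
time_s: 1.35
position: [0.5922, -0.2558, 0.2246]
ee_rot: [0.728, -0.685, -0.0, 0.0]
ft_force: [-0.0, -0.9, 1.3]
finger_gap: 0.998
grasp_force: 0.0
```

>>> jog_arm(
  deltas=[
    [0,0,-0.03,0,0,0,1],
    [0,0,-0.03,0,0,0,1],
    [0,0,-0.03,0,0,0,1],
    [0,0,-0.03,0,0,0,1],
  ],
)

```text
time_s: 1.68
position: [0.5907, -0.2569, 0.225]
ee_rot: [0.787, -0.617, -0.001, 0.0]
ft_force: [-0.8, -0.1, 1.3]
finger_gap: 0.996
grasp_force: 0.0
```

Run:
```python
from h import *
s=observe(); im,d,P=cloud("wrist",s); np.savez("c_w1",im=im,d=d,P=P); save("w1.png",im)
m=camera_model("wrist"); print(m["tool_from_camera"])
B=P.reshape(-1,3); B=B[~np.isnan(B).any(1)]
c=np.array([.611,-.245])
for zl,zh in((.05,.085),(.096,.13)):
    b=B[(np.linalg.norm(B[:,:2]-c,axis=1)<.035)&(B[:,2]>zl)&(B[:,2]<zh)]
    print(zl,len(b),circ(b[:,:2]) if len(b)>10 else None,np.median(b,0) if len(b) else None, b[:,2].max() if len(b) else None)
go([.611,-.245,.20],[0,0,-1],[.97,.243,0],s); print(s["joint_pos"].round(3))
```

```text
[[ 6.70130097e-04 -9.63378107e-01 -2.68145806e-01  6.77404789e-02]
 [ 9.99999662e-01  7.73480241e-04 -2.79788304e-04  1.02945061e-03]
 [ 4.76947409e-04 -2.68145528e-01  9.63378300e-01 -1.69233633e-01]
 [ 0.00000000e+00  0.00000000e+00  0.00000000e+00  1.00000000e+00]]
0.05 211 (array([ 0.61205894, -0.24602133]), np.float64(0.022680458290551632)) [ 0.61056583 -0.26682513  0.06884165] 0.08495901594503916
0.096 332 (array([ 0.6120103 , -0.24668389]), np.float64(0.007044112007211766)) [ 0.61177361 -0.24902445  0.10351613] 0.11680390148577346
t 1.68 pos [ 0.5907 -0.2569  0.225 ] row [ 0.0002  0.0001 -0.0006] [-0.0084 -0.0282  0.0313] deg 0.2 mm 34.4
[-0.16   0.406  0.093 -0.    -1.259  0.402]
```

View pics/w1.png

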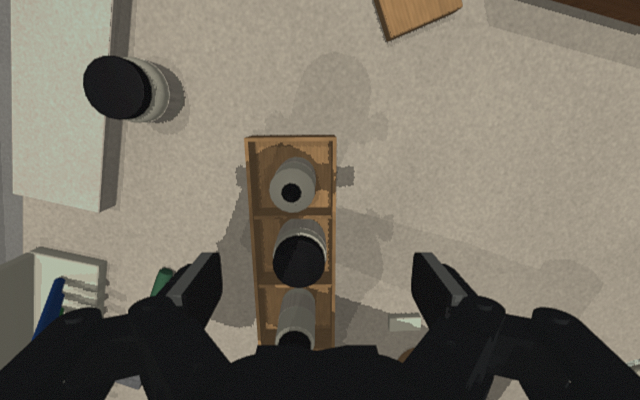

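The wrist view shows the nozzle at (291,192) with the tray square to the gripper. The jar (298,260) and flat bottle (295,335) lie in line, clear of the fingers. The axis is at (0.612, -0.2465), consistent over three views, and the tip is at about 0.116.

Run:
```python
from h import *
go([.612,-.2465,.225],[0,0,-1],[.97,.243,0]);go([.612,-.2465,.055],[0,0,-1],[.97,.243,0])
```

```text
t 1.73 pos [ 0.5906 -0.2572  0.2255] row [ 0.      0.     -0.0006] [-0.0065 -0.0292  0.0006] deg 0.2 mm 23.9
t 1.73 pos [ 0.5906 -0.2572  0.2255] row [ 0.      0.     -0.0006] [-0.0065 -0.0293  0.2131] deg 0.2 mm 172.1
```

>>> jog_arm(
  deltas=[
    [0,0,0,-0.0065,-0.0293,0,1],
    [0,0,0,-0.0065,-0.0293,0.05,1],
    [0,0,0,-0.0065,-0.0293,0.09,1],
    [0,0,0,-0.0065,-0.0293,0.12,1],
    [0,0,0,-0.0065,-0.0293,0.12,1],
  ],
)

```text
time_s: 2.15
position: [0.6081, -0.2456, 0.1237]
ee_rot: [0.787, -0.617, -0.005, 0.002]
ft_force: [-0.7, -0.4, -1.4]
finger_gap: 0.995
grasp_force: 0.0
```

Run:
```python
from h import *
go([.612,-.2465,.055],[0,0,-1],[.97,.243,0])
```

```text
t 2.15 pos [ 0.6081 -0.2456  0.1237] row [ 0.0016  0.001  -0.0008] [ 0.0028 -0.0053  0.0858] deg 0.7 mm 68.8
```

>>> jog_arm(
  deltas=[
    [0,0,0,0,0,0.03,1],
    [0,0,0,0,0,0.06,1],
    [0,0,0,0,0,0.06,1],
    [0,0,0,0,0,0.06,1],
    [0,0,0,0,0,0.06,1],
  ],
)

```text
time_s: 2.57
position: [0.6138, -0.2472, 0.0843]
ee_rot: [0.788, -0.616, 0.002, -0.001]
ft_force: [-0.1, 0.3, 0.5]
finger_gap: 1.001
grasp_force: 0.0
```

Run:
```python
from h import *
go([.612,-.2465,.055],[0,0,-1],[.97,.243,0])
```

```text
t 2.57 pos [ 0.6138 -0.2472  0.0843] row [-0.0005 -0.0004 -0.0003] [-0.0015  0.0021  0.0366] deg 0.3 mm 29.4
```

>>> jog_arm(
  deltas=[
    [0,0,0,0,0.001,0.02,1],
    [0,0,0,0,0.001,0.034,1],
    [0,0,0,0,0.001,0.034,1],
    [0,0,0,0,0.001,0.034,1],
    [0,0,0,0,0.001,0.034,1],
  ],
)

```text
time_s: 2.98
position: [0.6123, -0.2469, 0.0555]
ee_rot: [0.788, -0.616, 0.001, -0.0]
ft_force: [0.3, 0.9, -0.2]
finger_gap: 1.003
grasp_force: 0.0
```

>>> jog_arm(
  deltas=[
    [0,0,0,0,0,0,-1],
    [0,0,0,0,0,0,-1],
    [0,0,0,0,0,0,-1],
    [0,0,0,0,0,0,-1],
    [0,0,0,0,0,0,-1],
  ],
  newtons=50,
)

```text
time_s: 3.4
position: [0.6123, -0.2469, 0.0556]
ee_rot: [0.788, -0.616, 0.001, -0.0]
ft_force: [0.6, -0.2, 4.4]
finger_gap: 0.491
grasp_force: 50.1
```

>>> jog_arm(
  deltas=[
    [0,0,0,0,0,0,-1],
    [0,0,0,0,0,0,-1],
    [0,0,0,0,0,0,-1],
    [0,0,0,0,0,0,-1],
    [0,0,0,0,0,0,-1],
  ],
)

```text
time_s: 3.82
position: [0.6123, -0.2468, 0.0555]
ee_rot: [0.788, -0.616, 0.001, -0.0]
ft_force: [0.2, 0.3, 6.0]
finger_gap: 0.497
grasp_force: 50.3
```

>>> jog_arm(
  deltas=[
    [0,0,0,0,0,-0.015,-1],
    [0,0,0,0,0,-0.04,-1],
    [0,0,0,0,0,-0.07,-1],
    [0,0,0,0,0,-0.1,-1],
    [0,0,0,0,0,-0.13,-1],
  ],
)

```text
time_s: 4.23
position: [0.6105, -0.2462, 0.1585]
ee_rot: [0.788, -0.616, -0.002, 0.0]
ft_force: [0.6, 0.4, -2.6]
finger_gap: 0.496
grasp_force: 51.1
```

>>> jog_arm(
  deltas=[
    [0,0,0,0,0,-0.03,-1],
    [0,0,0,0,0,-0.06,-1],
    [0,0,0,0,0,-0.1,-1],
    [0,0,0,0,0,-0.14,-1],
    [0,0,0,0,0,-0.14,-1],
  ],
)

```text
time_s: 4.65
position: [0.6139, -0.2479, 0.2783]
ee_rot: [0.788, -0.616, 0.006, -0.002]
ft_force: [0.7, 0.3, -0.2]
finger_gap: 0.494
grasp_force: 51.2
```

>>> jog_arm(
  deltas=[
    [0,0,0,0,0,0,-1],
    [0,0,0,0,0,0,-1],
  ],
)

```text
time_s: 4.82
position: [0.6106, -0.246, 0.2689]
ee_rot: [0.788, -0.616, -0.002, 0.0]
ft_force: [0.3, 0.4, -2.8]
finger_gap: 0.495
grasp_force: 51.1
```

Run:
```python
from h import *
s=observe(); print(s["joint_pos"].round(3),s["ft_force"],s["wrist_torque"])
im,d,P=cloud("side",s); c=P; B=P.reshape(-1,3); B=B[~np.isnan(B).any(1)]
p=s["position"]
b=B[(np.linalg.norm(B[:,:2]-p[:2],axis=1)<.04)&(B[:,2]>p[2]-.09)&(B[:,2]<p[2]+.01)]
lo=b[b[:,2]<p[2]-.008]
print("lowest vs tcp",np.percentile(lo[:,2],[0,2,5])-p[2],circ(lo[:,:2]),p)
im,d,P=cloud("scene",s); B=P.reshape(-1,3); B=B[~np.isnan(B).any(1)]
lo=B[(np.linalg.norm(B[:,:2]-p[:2],axis=1)<.04)&(B[:,2]>p[2]-.09)&(B[:,2]<p[2]-.008)]
print("lowest vs tcp",np.percentile(lo[:,2],[0,2,5])-p[2],circ(lo[:,:2]))
n=np.array([-.477,-.025,.878]); w=np.array([.515,.190,.1115]); T=w+.131*n
print(T)
for y in([.97,.243,0],[0,1,0],[.7,.7,0],[-.7,.7,0]): go(T,-n,y,s)
```

```text
[-0.139  0.412  0.211 -0.002 -1.373  0.382] [ 0.27026162  0.37939998 -2.76454966] [ 0.03690515 -0.00086919  0.06253747]
lowest vs tcp [-0.05171617 -0.04967801 -0.0488305 ] (array([ 0.61179361, -0.24241676]), np.float64(0.021781857518345632)) [ 0.61059585 -0.24597247  0.268917  ]
lowest vs tcp [-0.0507817  -0.04879077 -0.04729066] (array([ 0.61051173, -0.24329224]), np.float64(0.02224555872024677))
[0.452513 0.186725 0.226518]
t 4.82 pos [ 0.6106 -0.246   0.2689] row [ 0.078   0.0165 -0.0045] [-0.5724  0.0614  0.0546] deg 28.7 mm 462.6
t 4.82 pos [ 0.6106 -0.246   0.2689] row [ 0.0559  0.0652 -0.2077] [-0.5724  0.0614  0.0546] deg 80.9 mm 462.6
t 4.82 pos [ 0.6106 -0.246   0.2689] row [ 0.0711  0.0387 -0.0946] [-0.5724  0.0614  0.0546] deg 44.8 mm 462.6
t 4.82 pos [ 0.6106 -0.246   0.2689] row [ 0.0786 -0.0288  0.17  ] [-0.5724  0.0614  0.0546] deg 68.2 mm 462.6
```

The bottle is lifted, with its base 51 mm below the TCP as planned. Next I swing it across to the reader side, staying high.

>>> jog_arm(
  deltas=[
    [0.003,0.002,-0.005,-0.02,0.003,0,-1],
    [0.008,0.005,-0.01,-0.055,0.007,0,-1],
    [0.014,0.008,-0.018,-0.095,0.012,0,-1],
    [0.02,0.011,-0.026,-0.135,0.017,0,-1],
    [0.026,0.014,-0.034,-0.175,0.022,0,-1],
  ],
)

```text
time_s: 5.33
position: [0.5592, -0.1139, 0.2684]
ee_rot: [0.846, -0.525, 0.084, -0.037]
ft_force: [-0.2, 1.3, -1.7]
finger_gap: 0.496
grasp_force: 51.2
```

```bash
cat >> h.py <<'E'
N=np.array([-.477,-.025,.878]); WN=np.array([.515,.190,.1115])
E
python3 - <<'E'
from h import *
go(WN+.191*N,-N,[.7,.7,0]); print(observe()["joint_pos"].round(2))
E
```

```text
t 5.33 pos [ 0.5592 -0.1139  0.2684] row [ 0.0452  0.0243 -0.0602] [-0.4066 -0.0193 -0.0536] deg 28.5 mm 328.5
[ 0.11  0.15 -0.19  0.05 -1.06  0.33]
```

>>> jog_arm(
  deltas=[
    [0.006,0.003,-0.008,-0.04,-0.002,-0.006,-1],
    [0.012,0.006,-0.016,-0.08,-0.004,-0.012,-1],
    [0.018,0.009,-0.024,-0.12,-0.006,-0.018,-1],
    [0.024,0.012,-0.032,-0.16,-0.008,-0.024,-1],
    [0.03,0.016,-0.04,-0.2,-0.01,-0.03,-1],
  ],
)

```text
time_s: 5.75
position: [0.4927, 0.0333, 0.2773]
ee_rot: [0.892, -0.406, 0.18, -0.079]
ft_force: [0.7, 0.1, -2.2]
finger_gap: 0.496
grasp_force: 51.2
```

Run:
```python
from h import *
go(WN+.191*N,-N,[.7,.7,0]); print(observe()["joint_pos"].round(2))
```

```text
t 5.75 pos [0.4927 0.0333 0.2773] row [ 0.015   0.0081 -0.0202] [-0.1946 -0.0657 -0.0363] deg 9.5 mm 166.8
[ 0.52 -0.11 -0.56  0.28 -0.79  0.03]
```

>>> jog_arm(
  deltas=[
    [0.004,0.002,-0.005,-0.04,-0.013,-0.008,-1],
    [0.008,0.004,-0.01,-0.08,-0.026,-0.016,-1],
    [0.012,0.006,-0.015,-0.12,-0.04,-0.024,-1],
    [0.015,0.008,-0.02,-0.16,-0.053,-0.03,-1],
    [0.015,0.008,-0.02,-0.19,-0.064,-0.036,-1],
  ],
)

```text
time_s: 6.17
position: [0.4245, 0.1806, 0.2786]
ee_rot: [0.907, -0.342, 0.226, -0.098]
ft_force: [0.6, -1.7, -3.1]
finger_gap: 0.496
grasp_force: 51.2
```

>>> jog_arm(
  deltas=[
    [0,0,0,0,0,0,-1],
    [0,0,0,0,0,0,-1],
    [0,0,0,0,0,0,-1],
  ],
)

```text
time_s: 6.42
position: [0.4266, 0.1803, 0.2797]
ee_rot: [0.907, -0.343, 0.225, -0.098]
ft_force: [0.3, 0.2, -1.2]
finger_gap: 0.495
grasp_force: 51.2
```

Run:
```python
from h import *
s=observe(); go(WN+.191*N,-N,[.7,.7,0],s);go(WN+.131*N,-N,[.7,.7,0],s); print(s["joint_pos"].round(2))
print("tool z",Ro.from_quat(s["ee_rot"]).as_matrix()[:,2])
for n in("side","scene"):
    im,d,P=cloud(n,s); save(n+"2.png",im); np.savez("c2_"+n,im=im,d=d,P=P)
```

```text
t 6.42 pos [0.4266 0.1803 0.2797] row [ 0.0004  0.     -0.0004] [-0.0065 -0.0024 -0.0009] deg 0.2 mm 5.6
t 6.42 pos [0.4266 0.1803 0.2797] row [ 0.0004  0.     -0.0004] [-0.0065 -0.0026  0.0741] deg 0.2 mm 59.5
[ 1.   -0.2  -0.75  0.57 -0.79 -0.51]
tool z [ 0.4756764   0.02328905 -0.87931199]
```

View pics/side2.png

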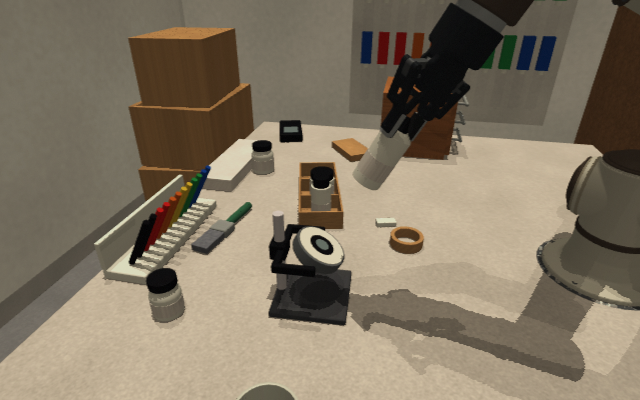

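The side view shows the tilted bottle (base at about 368,183) lined up along the window's normal, with the window at (321,245). I'll approach along the normal.

>>> jog_arm(
  deltas=[
    [0,0,0,-0.003,-0.001,0.01,-1],
    [0,0,0,-0.006,-0.002,0.025,-1],
    [0,0,0,-0.0065,-0.0026,0.04,-1],
    [0,0,0,-0.0065,-0.0026,0.058,-1],
    [0,0,0,-0.0065,-0.0026,0.074,-1],
  ],
)

```text
time_s: 6.93
position: [0.4537, 0.1863, 0.227]
ee_rot: [0.906, -0.344, 0.226, -0.099]
ft_force: [-0.4, -1.0, -2.6]
finger_gap: 0.493
grasp_force: 51.2
```

>>> jog_arm(
  deltas=[
    [0,0,0,0,0,0,-1],
    [0,0,0,0,0,0,-1],
    [0,0,0,0,0,0,-1],
    [0,0,0,0,0,0,-1],
  ],
)

```text
time_s: 7.27
position: [0.4534, 0.1876, 0.2288]
ee_rot: [0.906, -0.343, 0.226, -0.1]
ft_force: [0.0, 0.4, -2.4]
finger_gap: 0.497
grasp_force: 51.3
```

Run:
```python
from h import *
from scipy.optimize import least_squares
s=observe(); go(WN+.131*N,-N,[.7,.7,0],s)
R=Ro.from_quat(s["ee_rot"]).as_matrix(); p=s["position"]
allp=[]
for n in("side","scene"):
    im,d,P=cloud(n,s); save(n+"3.png",im)
    B=P.reshape(-1,3); B=B[~np.isnan(B).any(1)]
    L=(B-p)@R; r=np.hypot(L[:,0],L[:,1]); q=L[(r<.035)&(L[:,2]>.004)&(L[:,2]<.06)]
    print(n,len(q),"base end z in tool",np.percentile(q[:,2],[95,98,100]))
    allp.append(q[q[:,2]<.046])
    # window plane refit
    h=B[np.linalg.norm(B-WN,axis=1)<.05]; c,nn,m=plane(h); print(" plane",c,nn,m.sum(),"off",(c-WN)@N)
f=lambda v,q:np.hypot(q[:,0]-v[0]-v[2]*(q[:,2]-.03),q[:,1]-v[1]-v[3]*(q[:,2]-.03))-.023
for q in allp+[np.vstack(allp)]:
    v=least_squares(f,[0,0,0,0],args=(q,),loss="soft_l1",f_scale=.002).x; print("axis offset, slope",v.round(4))
```

```text
t 7.27 pos [0.4534 0.1876 0.2288] row [-0.0003 -0.     -0.0007] [-0.001   0.0024  0.002 ] deg 0.3 mm 2.6
side 866 base end z in tool [0.04807514 0.04950052 0.05129414]
 plane [0.51568719 0.19304411 0.11097495] [-0.48012338 -0.02578583  0.87682189] 1274 off -0.0008648861189872421
scene 727 base end z in tool [0.04653129 0.04813024 0.04990743]
 plane [0.51988245 0.19120992 0.11538758] [-0.4728775  -0.02487534  0.88077698] 768 off 0.001054123466410145
axis offset, slope [-0.0022 -0.0013 -0.0161 -0.0047]
axis offset, slope [-0.0021 -0.0016 -0.0222  0.0044]
axis offset, slope [-0.0021 -0.0014 -0.02    0.0002]
```

View pics/side3.png

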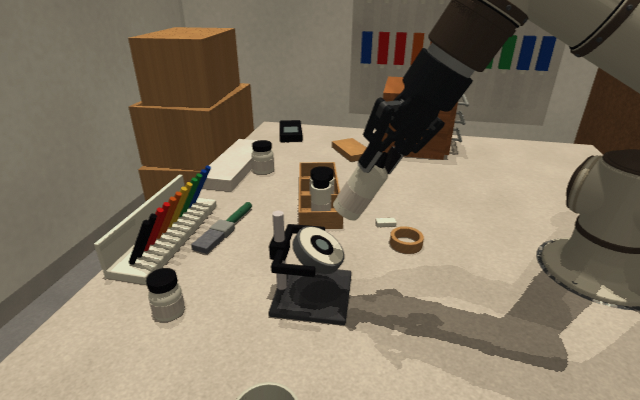

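The bottle's base (about 350,213 in the side view) points at the window from about 82 mm. The measured axis is 2–3 mm off centre and about 0.02 rad off square, and the flat bottle and jar are still standing. I'm handing it in.

```bash
python3 -c "
from plant import *
print(job_done())"
```

```text
the job is handed in; nothing more can be done
None
```

I handed the job in at about 7.4 s with the nozzle bottle held still in the gripper, its base about 82 mm from the reader window, 2–3 mm off centre and about 0.02 rad off square; the flat bottle and jar still stand in the tray, and the hand-in call returned no verdict.

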